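Click-test the press-top canisters

ROBOT

A 6-joint arm with a two-finger parallel gripper is mounted at the origin on the work surface. World frame = base frame: x ahead of the robot, y to its left, z up, the work surface at z = 0. Lengths are in mm, angles in rad, forces in N, time in s.
With the tool pointing down it reaches from about 275 to 875 mm from the base axis. Payload 12.5 kg.
Tool frame: the origin (TCP) lies on the mounting face of the last link; the fingertips stand ctrl.tip_reach ahead of it and the grasp point (between the pads) lies 155 mm ahead of it (ctrl.tip_reach is the distance from the TCP to the fingertips, in mm); z points along the fingers, y is the line along which they close (so a half turn about z gives the same grasp; the last joint's range is limited). The gripper opens to 85 mm and grips with 20 to 120 N. Pads are 22 mm wide; open, the fingers measure 114 mm over their backs; the gripper's body (76 mm by 85 mm) begins 54 mm behind the grasp point. The pads swing forward as they close: fully open they stand 13 mm farther back than shut.
Start: joints at [-0.085, 0.351, 1.652, -0, 1.139, -0.085], TCP at [549.987, 0.027, 404.69] pointing down, gripper open.
Joint ranges: [-2.75, 2.75], [-0.79, 2.1], [0.01, 2.65], [-1.57, 4.71], [0.07, 3.14], [-2.87, 2.87]. Speed limits (rad/s): [2.22, 2.22, 2.79, 3.14, 3.14, 3.14].

INTERFACE

Orientations are given as a unit quaternion [x, y, z, w].
In Python, from bench import ctrl, optics, job gives the robot as it stands (ctrl), with the cameras (optics) and the job (job).
- The arm moves only by the shell command python3 jog.py 'ROWS' [OPENING]. ROWS is a JSON object whose key "steps" holds a list of rows, 1 to 10 of them, each of 6 numbers: dx, dy, dz in mm, then a rotation vector rx, ry, rz in rad; each row is the pose to reach, as a shift and turn from the pose commanded when the command began, along the tool's axes at that moment; what a row does not reach only later rows make up. A row lasts 1/12 s, in which the tool goes at most 41.7 mm and 0.125 rad, less where a joint would pass 70% of its speed; a pose out of reach is approached as far as the arm can. OPENING is the opening from 0.0 (shut) to 1.0 (fully open), set as the command begins (- or left out keeps the last). The fingers move at their own pace and stop on an object; the grip force is fixed at half the most. Time passes only in rows, so rows that do not move let the fingers close. It prints the time, the measured TCP pose, the force, the opening and the grip force at its end. Input that does not fit is refused with a message, and nothing moves.
- ctrl.observe(): the state, without advancing time (a new reading comes with each control period).
- optics.grab_frame(name): name is "scene" or "side" or "wrist"; returns a dict with "img" (400x640x3 uint8, blue, green, red), "camera_matrix" (3x3 intrinsics, pixels), "R" (3x3) and "t" (3): a world point X has camera coordinates R X + t; the wrist camera has in their place "mount" (4x4, takes a point from camera to tool coordinates, whose origin is the TCP and whose axes are the flange's). Camera axes: x right, y down, z forward; pixel columns grow to the right and rows downward; lengths in mm; the calibration is good to about 2 mm. A picture is of the moment at which its call begins: read the wrist's pose just before it. There is no depth.
- job.sign_off(): hands the job in; it is judged then, once.
The state is a dict: "clock": time; "qpos": joint angles; "dq": joint speeds; "tau": joint torques, N m; "tool_pos": TCP position; "ee_rot": TCP orientation; "wrist_force": force on the tool from outside, world axes, zero at the start; "moment": the same for the moment, N m; "gripper_width": opening from 0.0 (shut) to 1.0 (fully open); "finger_force": force on a finger pad.
Only numpy, scipy, OpenCV 4.12 (cv2) and the standard library are available. Lean on these libraries where they do the work, as an engineer would, in place of code of your own. Each camera call takes 0.05 s, during which the arm holds its last target. There are 200 camera calls.

TASK

Test the two press-top canisters on the kitchen counter by clicking each one's button fully down and letting go. Leave the one whose button stays down standing where it is, with its button down; the one whose button springs back up goes aside: lower it into the empty shallow square tray, standing upright, and let go of it only once it is down.

Things in the scene. Friction and masses are not known exactly. Their poses are not given: they have to be found in the camera images.
- canister_1: Loose press-top canister: white cylinder 52 mm across, 70 mm tall; grey lid 54 mm across, its top 78 mm above the base; round black push button 30 mm across in the lid's centre, its top 91 mm above the base when up. 0.2 to 0.3 kg. Origin: centre of the underside, z up. Grip it across the white body, about 58 mm up. Its twin looks the same; one with a flat lid and no button is a bystander.
- button_1 (a joint): Push button of canister_1, travel in m: 0 = up, 0.010 = fully down (then 3 mm proud of the lid). Press straight down; fully down takes 2.5 to 3.5 N, a 6 N force stop is enough. A sound button stays down when let go; a worn-out one rises again within 0.3 s. One of the two is worn out; only pressing tells which.
- canister_2: Loose press-top canister: white cylinder 52 mm across, 70 mm tall; grey lid 54 mm across, its top 78 mm above the base; round black push button 30 mm across in the lid's centre, its top 91 mm above the base when up. 0.2 to 0.3 kg. Origin: centre of the underside, z up. Grip it across the white body, about 58 mm up. Its twin looks the same; one with a flat lid and no button is a bystander.
- button_2 (a joint): Push button of canister_2, travel in m: 0 = up, 0.010 = fully down (then 3 mm proud of the lid). Press straight down; fully down takes 2.5 to 3.5 N, a 6 N force stop is enough. A sound button stays down when let go; a worn-out one rises again within 0.3 s. One of the two is worn out; only pressing tells which.
- tray: Shallow square aluminium tray fixed to the counter, empty, 150 x 150 mm outside, 25 mm high, walls and floor 4 mm thick (inside 142 x 142 mm, inner floor 4 mm above the counter). Origin at the centre of its underside, x and y along its sides.

How it is judged:
By the outcome, as a careful person would: the job done as asked, in the order asked, and still so for the second after the job is handed in, with the robot touching nothing.
It also fails if it takes over 56 s, if anything falls off the work surface, if the arm or the gripper's body presses on something with over 40 N, if the wrist force passes 120 N, or if a joint passes its speed limit or range.

## Working session

There is one attempt and no reset: what is moved stays moved. The work goes in short steps, Python scripts to look and compute and a shell command to move; the robot and the scene stay as the last step left them, time stands still between calls to the robot, and variables do not carry over. Pictures are saved under pics/ and viewed, at most 10 in all, crops included, and the job is handed in when it is done.

```bash
mkdir -p pics; ls; python3 - <<'E'
from bench import ctrl, optics, job
import cv2,numpy as np,pickle
s=ctrl.observe();print(s['clock'],s['tool_pos'],s['ee_rot'],s['wrist_force'],ctrl.tip_reach)
d={}
for n in("scene","side","wrist"):
    d[n]=optics.grab_frame(n);cv2.imwrite(f'pics/{n}0.png',d[n]['img'])
d['s']=s
pickle.dump(d,open('f0.pkl','wb'))
for n in d:
  if n!='s': print(n,{k:np.round(v,3).tolist() for k,v in d[n].items() if k!='img'})
E
```

```text
bench.py
jog.py
pics
0.0 [5.49867736e+02 3.59589769e-02 4.04143925e+02] [ 7.07092546e-01  7.07120755e-01 -3.95753712e-04 -4.62403980e-04] [ 0.01249018 -0.55159833 -0.9874602 ] 173.4
scene {'camera_matrix': [[406.822, 0.0, 318.594], [0.0, 406.822, 206.101], [0.0, 0.0, 1.0]], 'R': [[0.711, 0.703, -0.003], [0.526, -0.535, -0.661], [-0.466, 0.469, -0.751]], 't': [-389.757, -232.11, 1157.869]}
side {'camera_matrix': [[435.132, 0.0, 315.52], [0.0, 435.132, 198.243], [0.0, 0.0, 1.0]], 'R': [[-0.927, -0.375, -0.013], [-0.224, 0.581, -0.782], [0.301, -0.722, -0.623]], 't': [499.46, 159.951, 624.562]}
wrist {'camera_matrix': [[327.534, 0.0, 318.446], [0.0, 327.534, 197.383], [0.0, 0.0, 1.0]], 'mount': [[0.001, -0.952, -0.305, 78.673], [1.0, 0.0, 0.001, 0.617], [-0.001, -0.305, 0.952, 31.583], [0.0, 0.0, 0.0, 1.0]]}
```

View pics/scene0.png

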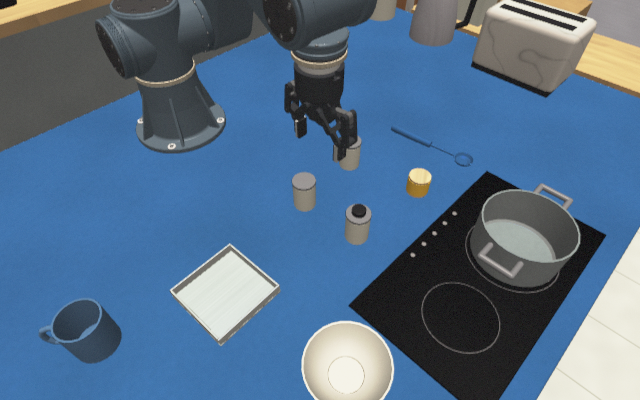

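View pics/side0.png

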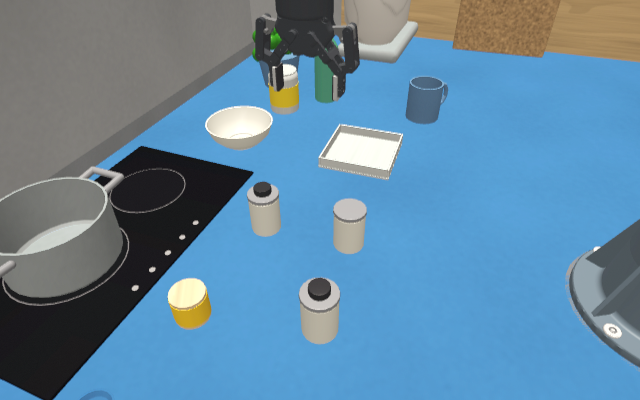

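View pics/wrist0.png

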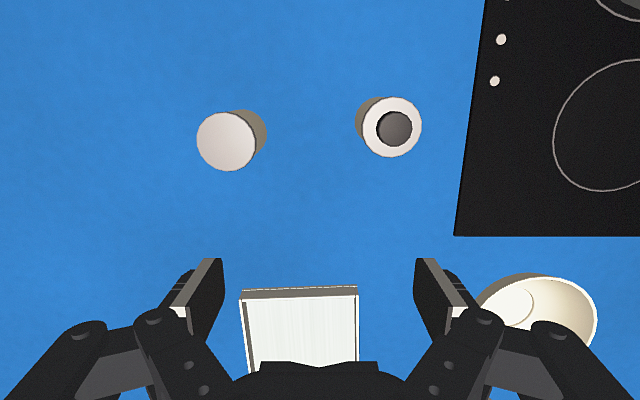

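The scene view shows one button canister at (358,212), the flat-lid bystander at (304,180), and the other canister behind the gripper at about (349,145). The tray is at (225,293). The side view shows the two buttons at (263,188) and (319,288), the bystander at (350,210), and the tray at (362,150). The wrist view shows the first canister's button at (394,128).

```bash
python3 - <<'E'
import pickle,cv2,numpy as np
d=pickle.load(open('f0.pkl','rb'))
def crop(n,x,y,w,h):
    return cv2.resize(d[n]['img'][y:y+h,x:x+w],(400,300),interpolation=cv2.INTER_CUBIC)
a=np.hstack([crop('scene',160,235,133,100+0),crop('side',300,110,120,90)])
b=np.hstack([crop('scene',310,120,133,100),crop('side',240,170,120,90)])
cv2.imwrite('pics/c1.png',np.vstack([a,b]))
E
```

```text
(no output)
```

View pics/c1.png

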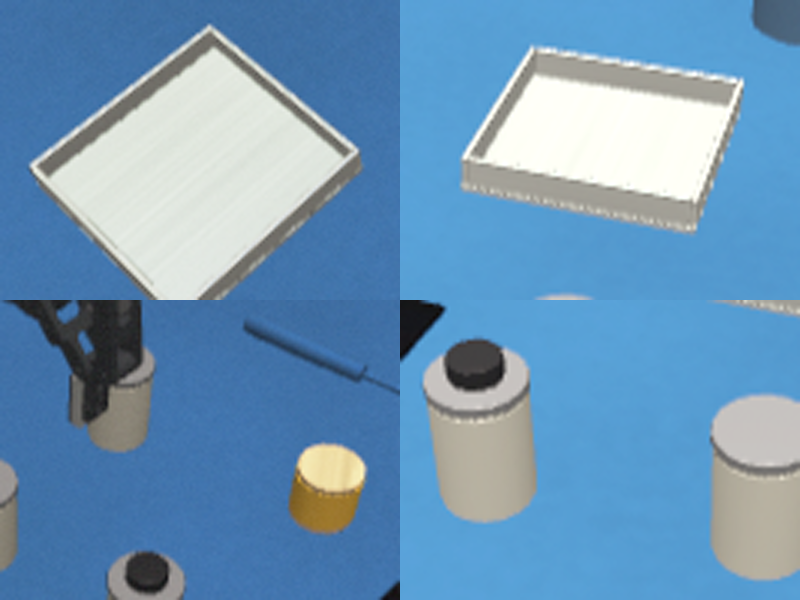

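```bash
cat > h.py <<'E'
import numpy as np,pickle,cv2
from scipy.spatial.transform import Rotation as Ro
def cam(f,s=None):
    """centre, world-from-camera rotation, K"""
    if 'mount' in f:
        W=np.eye(4);W[:3,:3]=Ro.from_quat(s['ee_rot']).as_matrix();W[:3,3]=s['tool_pos'];M=W@f['mount'];return M[:3,3],M[:3,:3],f['camera_matrix']
    R=np.array(f['R']);return -R.T@f['t'],R.T,f['camera_matrix']
def ray(c,p):
    v=c[1]@np.linalg.solve(c[2],[p[0],p[1],1]);return c[0],v/np.linalg.norm(v)
def tri(rs):
    A=sum(np.eye(3)-np.outer(v,v) for o,v in rs);b=sum((np.eye(3)-np.outer(v,v))@o for o,v in rs)
    X=np.linalg.solve(A,b);return X,[round(float(np.linalg.norm(np.cross(X-o,v))),1) for o,v in rs]
def plane(r,z): return r[0]+r[1]*(z-r[0][2])/r[1][2]
def proj(c,X):
    q=c[2]@(c[1].T@(np.asarray(X)-c[0]));return q[:2]/q[2]
E
python3 - <<'E'
from h import *
np.set_printoptions(precision=1,suppress=True)
d=pickle.load(open('f0.pkl','rb'));C={n:cam(d[n],d['s']) for n in('scene','side','wrist')}
for n in C:print(n,C[n][0])
sc=[(229.8,244),(278.7,285.5),(170.6,290.9)];si=[(340.5,124.4),(402.9,134),(319.5,157.1),(389.1,170.9)]
for p in sc:print('sc',plane(ray(C['scene'],p),25))
for p in si:print('si',plane(ray(C['side'],p),25))
for a,b in((0,3),(1,2),(2,1)):print('tray',tri([ray(C['scene'],sc[a]),ray(C['side'],si[b])]))
r=[ray(C['scene'],(358.9,207.5)),ray(C['side'],(262.8,187.1)),ray(C['wrist'],(394.5,128.5))]
print('A',tri(r),tri(r[:2]));print([plane(x,91) for x in r])
print('B',plane(ray(C['side'],(319.5,287.5)),91))
E
```

```text
scene [ 938.7 -392.9  714.7]
side [311.  545.4 520.6]
wrist [550.4  78.7 372.6]
sc [ 452.6 -167.4   25. ]
sc [ 599.2 -161.4   25. ]
sc [ 460.8 -314.1   25. ]
si [ 599.3 -305.1   25. ]
si [ 454.6 -313.    25. ]
si [ 594.  -159.2   25. ]
si [ 447.1 -162.1   25. ]
tray (array([ 448.8, -166.5,   21.2]), [1.0, 1.0])
tray (array([ 596.5, -161.3,   22.6]), [1.6, 1.6])
tray (array([ 456.6, -314.6,   22.5]), [2.2, 2.2])
A (array([612.9,  50.3,  90.8]), [0.9, 2.1, 1.8]) (array([611.6,  51.1,  90.3]), [1.1, 1.1])
[array([612.9,  51.2,  91. ]), array([610.2,  51.2,  91. ]), array([614.6,  49.9,  91. ])]
B [446.  212.9  91. ]
```

The crops show the tray rim corners and both buttons clearly. Canister A is at (613,50), B is near (446,213), and the tray centre is at about (526,-238). I'll shut the gripper and go above A.

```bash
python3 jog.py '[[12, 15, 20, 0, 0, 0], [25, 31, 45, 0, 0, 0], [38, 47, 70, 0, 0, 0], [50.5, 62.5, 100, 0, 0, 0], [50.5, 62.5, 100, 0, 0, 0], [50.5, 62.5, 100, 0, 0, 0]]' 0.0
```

```text
refused: ROWS must be an object with the rows under "steps". Nothing was moved.
```

I used the wrong layout. The manual says an object with the rows under "steps"; once more.

```bash
python3 jog.py '{"steps": [[12, 15, 20, 0, 0, 0], [25, 31, 45, 0, 0, 0], [38, 47, 70, 0, 0, 0], [50.5, 62.5, 100, 0, 0, 0], [50.5, 62.5, 100, 0, 0, 0], [50.5, 62.5, 100, 0, 0, 0]]}' 0.0; python3 - <<'E'
from bench import ctrl, optics, job
from h import *
s=ctrl.observe();f=optics.grab_frame('wrist');g=optics.grab_frame('scene');print(ctrl.tip_reach,s['tool_pos'],s['gripper_width'],s['wrist_force'],s['clock'])
pickle.dump((s,f,g),open('f1.pkl','wb'))
cv2.imwrite('pics/w1.png',np.hstack([cv2.resize(f['img'],(400,250)),cv2.resize(g['img'][110:260,250:490],(400,250))]))
E
```

```text
clock: 0.65
tool_pos: [612.4, 51.0, 302.8]
ee_rot: [0.707, 0.707, -0.001, -0.001]
wrist_force: [0.1, -0.0, 0.9]
gripper_width: 0.139
finger_force: 0.0
173.4 [612.37838726  50.95079788 302.78124089] 0.13936123581618115 [ 0.11573394 -0.00975636  0.88782197] 0.65
```

View pics/w1.png

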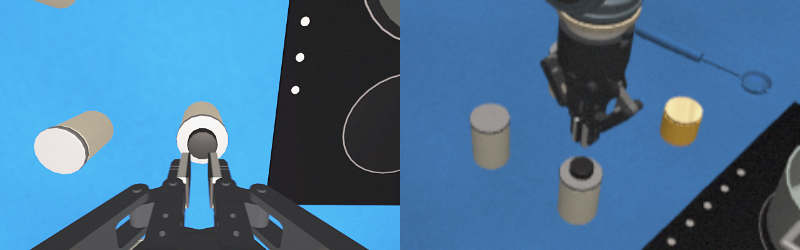

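The gripper stands centred over A's button, at (202,142) in the left half. The fingers were still closing. I'll check the offset while descending.

```bash
python3 - <<'E'
from h import *
s,f,g=pickle.load(open('f1.pkl','rb'));c=cam(f,s)
im=f['img'];print(plane(ray(c,(203*1.6,143*1.6)),91),proj(cam(g),[612.5,50.5,91]))
E
python3 jog.py '{"steps": [[0, 0, 15, 0, 0, 0], [0, 0, 30, 0, 0, 0], [0, 0, 35, 0, 0, 0], [0, 0, 35, 0, 0, 0]]}'
```

```text
[616.13979978  52.33109117  91.        ] [358.51109051 207.58998642]
clock: 1.08
tool_pos: [612.2, 50.1, 270.1]
ee_rot: [0.707, 0.707, -0.0, -0.0]
wrist_force: [-0.6, 0.4, -0.1]
gripper_width: 0.002
finger_force: 0.0
```

```bash
python3 jog.py '{"steps": [[0, 1, 4, 0, 0, 0], [0, 1, 7, 0, 0, 0], [0, 1, 10, 0, 0, 0], [0, 1, 12, 0, 0, 0], [0, 1, 12, 0, 0, 0]]}'
```

```text
clock: 1.5
tool_pos: [613.6, 50.5, 257.8]
ee_rot: [0.707, 0.707, 0.0, 0.0]
wrist_force: [0.4, 0.7, 0.7]
gripper_width: -0.003
finger_force: 0.0
```

```bash
python3 jog.py '{"steps": [[0, 0, 1, 0, 0, 0], [0, 0, 2, 0, 0, 0], [0, 0, 2, 0, 0, 0]]}'; python3 jog.py '{"steps": [[0, 0, 1, 0, 0, 0], [0, 0, 1, 0, 0, 0]]}'|grep -E 'pos|force'; python3 jog.py '{"steps": [[0, 0, 1, 0, 0, 0], [0, 0, 1, 0, 0, 0]]}'|grep -E 'pos|force'
```

```text
clock: 1.75
tool_pos: [613.5, 50.6, 255.6]
ee_rot: [0.707, 0.707, 0.0, 0.0]
wrist_force: [1.5, 0.1, 0.9]
gripper_width: 0.003
finger_force: 0.7
tool_pos: [613.5, 50.6, 254.6]
wrist_force: [1.9, 0.4, 1.4]
finger_force: 0.8
tool_pos: [613.6, 50.5, 254.4]
wrist_force: [-0.7, -0.8, 8.9]
finger_force: 4.5
```

The force jumped to 8.9 N with the tip 10 mm down, so the button is fully down. I'll let go, wait, and look.

```bash
python3 jog.py '{"steps": [[0, 0, -10, 0, 0, 0], [0, 0, -35, 0, 0, 0], [0, 0, -70, 0, 0, 0], [0, 0, -75, 0, 0, 0], [0, 0, -75, 0, 0, 0], [0, 0, -75, 0, 0, 0]]}'; python3 - <<'E'
from bench import ctrl, optics, job
from h import *
s=ctrl.observe();f=optics.grab_frame('wrist');g=optics.grab_frame('scene');h=optics.grab_frame('side')
pickle.dump((s,f,g,h),open('f2.pkl','wb'))
r=lambda i:cv2.resize(i,(400,300),interpolation=cv2.INTER_CUBIC)
cv2.imwrite('pics/w2.png',np.vstack([np.hstack([r(f['img'][:,60:580]),r(g['img'][180:255,308:408])]),np.hstack([r(h['img'][170:245,215:315]),r(g['img'][110:185,308:408])])]))
E
```

```text
clock: 2.58
tool_pos: [613.2, 50.6, 328.4]
ee_rot: [0.707, 0.707, -0.0, -0.0]
wrist_force: [-0.6, -0.2, -0.5]
gripper_width: 0.001
finger_force: 0.0
```

View pics/w2.png

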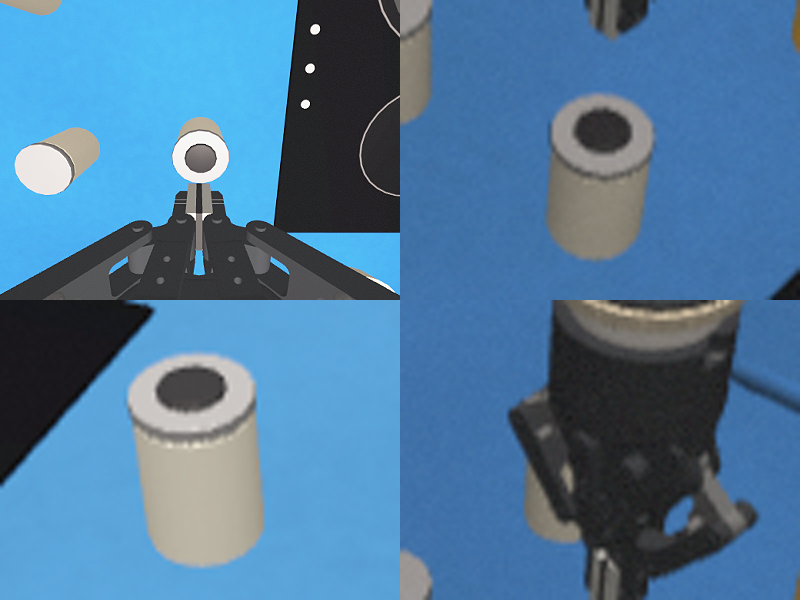

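A's button stays flat on the lid (side crop, about 0.7 s after release), so A is sound and stays put. Next is B.

```bash
python3 jog.py '{"steps": [[22, -23, 0, 0, 0, 0], [47, -48, 0, 0, 0, 0], [72, -74, 0, 0, 0, 0], [97, -100, 0, 0, 0, 0], [122, -126, 0, 0, 0, 0], [146, -151, 0, 0, 0, 0], [162.5, -167.5, 0, 0, 0, 0], [162.5, -167.5, 0, 0, 0, 0], [162.5, -167.5, 0, 0, 0, 0]]}'; python3 - <<'E'
from bench import ctrl, optics, job
from h import *
s=ctrl.observe();f=optics.grab_frame('wrist');g=optics.grab_frame('scene');h=optics.grab_frame('side')
pickle.dump((s,f,g,h),open('f3.pkl','wb'))
r=lambda i:cv2.resize(i,(400,300),interpolation=cv2.INTER_CUBIC)
cv2.imwrite('pics/w3.png',np.vstack([np.hstack([r(f['img'][130:280,220:420]),r(g['img'][110:185,308:408])]),np.hstack([r(h['img'][255:360,250:390]),r(f['img'][:,60:580])])]))
E
```

```text
clock: 3.48
tool_pos: [445.3, 213.6, 328.1]
ee_rot: [0.706, 0.708, -0.001, -0.0]
wrist_force: [0.2, 0.0, 0.2]
gripper_width: -0.002
finger_force: 0.0
```

View pics/w3.png

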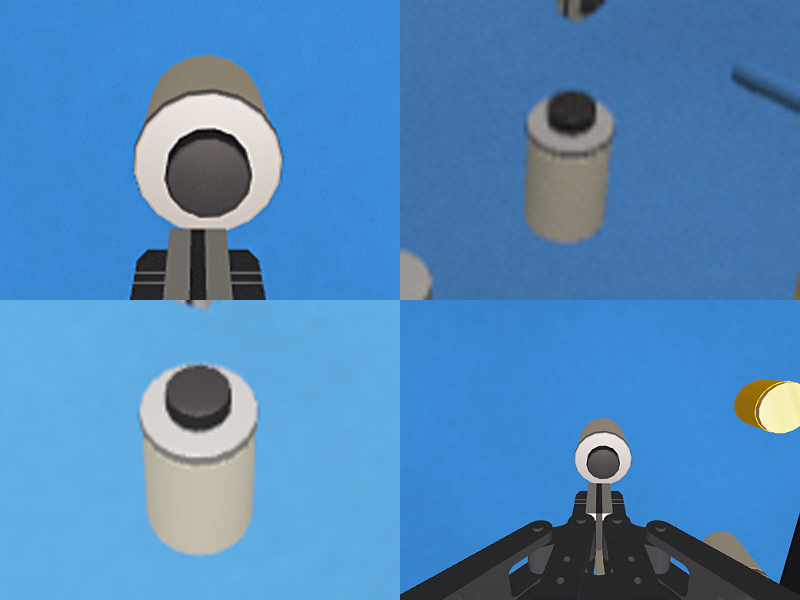

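B's button is up in all three views: wrist (324,218), scene (351,136), side (319,285).

```bash
python3 - <<'E'
from h import *
np.set_printoptions(precision=1,suppress=True)
s,f,g,h=pickle.load(open('f3.pkl','rb'))
r=[ray(cam(f,s),(324,218.5)),ray(cam(g),(351,136)),ray(cam(h),(319.3,285.1))]
print(tri(r),tri(r[1:]),[plane(x,91) for x in r])
E
python3 jog.py '{"steps": [[0, 0, 20, 0, 0, 0], [0, 0, 40, 0, 0, 0], [0, 0, 55, 0, 0, 0], [0, 0, 55, 0, 0, 0]]}'|grep -E 'pos|force'
```

```text
(array([448.8, 210.7,  91.1]), [1.1, 0.6, 1.7]) (array([448.5, 210.3,  91.3]), [1.1, 1.1]) [array([449.6, 211.6,  91. ]), array([449.4, 211. ,  91. ]), array([447.7, 209.3,  91. ])]
tool_pos: [445.9, 212.0, 271.0]
wrist_force: [-0.1, 0.5, -1.2]
finger_force: 0.0
```

```bash
python3 jog.py '{"steps": [[-2.5, 2.8, 2, 0, 0, 0], [-2.5, 2.8, 6, 0, 0, 0], [-2.5, 2.8, 10, 0, 0, 0], [-2.5, 2.8, 14, 0, 0, 0], [-2.5, 2.8, 17, 0, 0, 0], [-2.5, 2.8, 17, 0, 0, 0]]}'|grep -E 'pos|force';python3 jog.py '{"steps": [[0, 0, 1, 0, 0, 0], [0, 0, 2, 0, 0, 0], [0, 0, 2, 0, 0, 0]]}'|grep -E 'pos|force'; python3 jog.py '{"steps": [[0, 0, 1, 0, 0, 0], [0, 0, 1, 0, 0, 0]]}'|grep -E 'pos|force'
```

```text
tool_pos: [449.0, 210.5, 256.6]
wrist_force: [2.1, -0.7, 3.3]
finger_force: 1.4
tool_pos: [448.9, 210.6, 254.8]
wrist_force: [1.5, 0.3, 2.9]
finger_force: 1.7
tool_pos: [449.2, 210.6, 254.4]
wrist_force: [1.3, -2.5, 10.2]
finger_force: 4.6
```

```bash
python3 jog.py '{"steps": [[0, 0, -10, 0, 0, 0], [0, 0, -35, 0, 0, 0], [0, 0, -55, 0, 0, 0], [0, 0, -55, 0, 0, 0], [0, 0, -55, 0, 0, 0], [0, 0, -55, 0, 0, 0]]}' 1.0; python3 - <<'E'
from bench import ctrl, optics, job
from h import *
s=ctrl.observe();f=optics.grab_frame('wrist');g=optics.grab_frame('scene');h=optics.grab_frame('side')
pickle.dump((s,f,g,h),open('f4.pkl','wb'))
r=lambda i:cv2.resize(i,(400,300),interpolation=cv2.INTER_CUBIC)
cv2.imwrite('pics/w4.png',np.vstack([np.hstack([r(f['img'][130:280,220:420]),r(g['img'][110:185,308:408])]),np.hstack([r(h['img'][255:360,250:390]),r(h['img'][170:245,215:315])])]))
E
```

```text
clock: 5.38
tool_pos: [448.4, 210.4, 308.2]
ee_rot: [0.707, 0.707, -0.001, -0.0]
wrist_force: [0.1, -0.3, -0.6]
gripper_width: 0.846
finger_force: 0.0
```

View pics/w4.png

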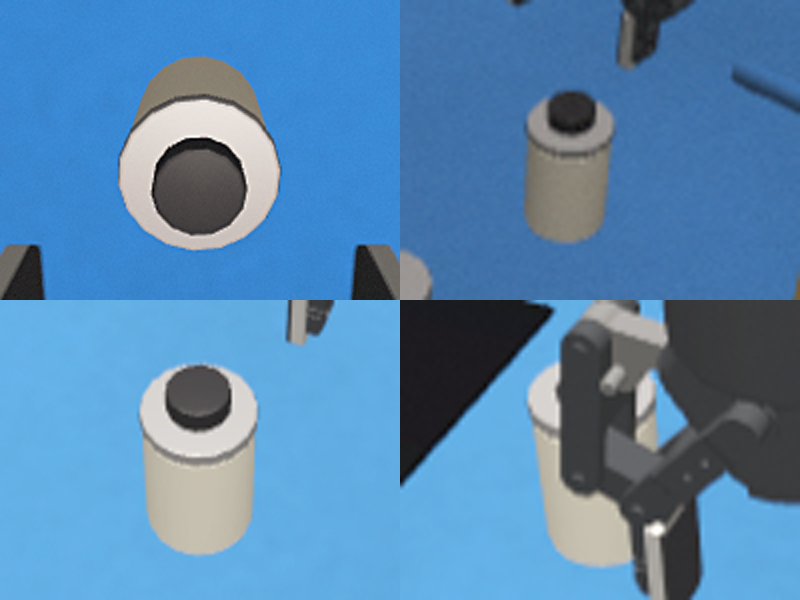

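B's button is up again (wrist, scene and side crops) and the canister hasn't moved, so B is the worn-out one. I'll grasp it.

```bash
python3 jog.py '{"steps": [[0, 0, 5, 0, 0, 0], [0, 0, 25, 0, 0, 0], [0, 0, 45, 0, 0, 0], [0, 0, 65, 0, 0, 0], [0, 0, 82, 0, 0, 0], [0, 0, 92, 0, 0, 0], [0, 0, 95, 0, 0, 0], [0, 0, 95, 0, 0, 0]]}' 1.0; python3 jog.py '{"steps": [[0, 0, 0, 0, 0, 0], [0, 0, 0, 0, 0, 0], [0, 0, 0, 0, 0, 0], [0, 0, 0, 0, 0, 0], [0, 0, 0, 0, 0, 0], [0, 0, 0, 0, 0, 0]]}' 0.0
```

```text
clock: 6.2
tool_pos: [448.7, 210.5, 213.0]
ee_rot: [0.707, 0.707, -0.001, -0.0]
wrist_force: [-0.3, -0.4, 0.1]
gripper_width: 1.0
finger_force: 0.0
clock: 6.7
tool_pos: [449.0, 210.7, 214.8]
ee_rot: [0.707, 0.707, 0.001, 0.0]
wrist_force: [-1.9, -0.5, 7.9]
gripper_width: 0.609
finger_force: 61.0
```

```bash
python3 jog.py '{"steps": [[0, 0, -8, 0, 0, 0], [0, 0, -25, 0, 0, 0], [0, 0, -50, 0, 0, 0], [0, 0, -75, 0, 0, 0], [0, 0, -100, 0, 0, 0], [0, 0, -115, 0, 0, 0], [0, 0, -115, 0, 0, 0]]}'; python3 jog.py '{"steps": [[-12, 2, 0, 0, 0, 0], [-37, 6, 0, 0, 0, 0], [-62, 11, 0, 0, 0, 0], [-87, 15, 0, 0, 0, 0], [-112, 19, 0, 0, 0, 0], [-137, 23, 0, 0, 0, 0], [-162, 28, 0, 0, 0, 0], [-187, 32, 0, 0, 0, 0], [-206, 35, 0, 0, 0, 0], [-220, 38, 0, 0, 0, 0]]}'
```

```text
clock: 7.28
tool_pos: [449.2, 210.7, 332.2]
ee_rot: [0.707, 0.707, 0.003, 0.001]
wrist_force: [1.1, -0.7, -2.3]
gripper_width: 0.609
finger_force: 63.2
clock: 8.12
tool_pos: [486.3, -11.6, 327.3]
ee_rot: [0.708, 0.707, -0.001, -0.001]
wrist_force: [0.7, 0.8, -2.7]
gripper_width: 0.61
finger_force: 63.2
```

```bash
python3 jog.py '{"steps": [[-23, 4, 0, 0, 0, 0], [-48, 8, 0, 0, 0, 0], [-73, 13, 0, 0, 0, 0], [-98, 18, 0, 0, 0, 0], [-123, 22, 0, 0, 0, 0], [-148, 26, 0, 0, 0, 0], [-173, 31, 0, 0, 0, 0], [-198, 35, 0, 0, 0, 0], [-219, 38, 0, 0, 0, 0], [-228, 39, 0, 0, 0, 0]]}'; python3 jog.py '{"steps": [[0, 0, 0, 0, 0, 0], [0, 0, 0, 0, 0, 0]]}'; python3 - <<'E'
from bench import ctrl, optics, job
from h import *
s=ctrl.observe();f=optics.grab_frame('wrist');g=optics.grab_frame('scene');h=optics.grab_frame('side')
pickle.dump((s,f,g,h),open('f5.pkl','wb'))
r=lambda i:cv2.resize(i,(400,300),interpolation=cv2.INTER_CUBIC)
cv2.imwrite('pics/w5.png',np.vstack([np.hstack([r(f['img'][:,60:580]),r(g['img'][200:350,120:320])]),np.hstack([r(h['img'][70:220,270:470]),r(h['img'][170:245,215:315])])]))
E
```

```text
clock: 8.95
tool_pos: [525.2, -240.2, 327.1]
ee_rot: [0.708, 0.707, -0.0, -0.001]
wrist_force: [-1.0, 0.0, -2.5]
gripper_width: 0.607
finger_force: 63.2
clock: 9.12
tool_pos: [525.2, -237.3, 327.6]
ee_rot: [0.707, 0.707, -0.0, -0.001]
wrist_force: [-1.1, 0.7, -2.5]
gripper_width: 0.614
finger_force: 63.2
```

View pics/w5.png

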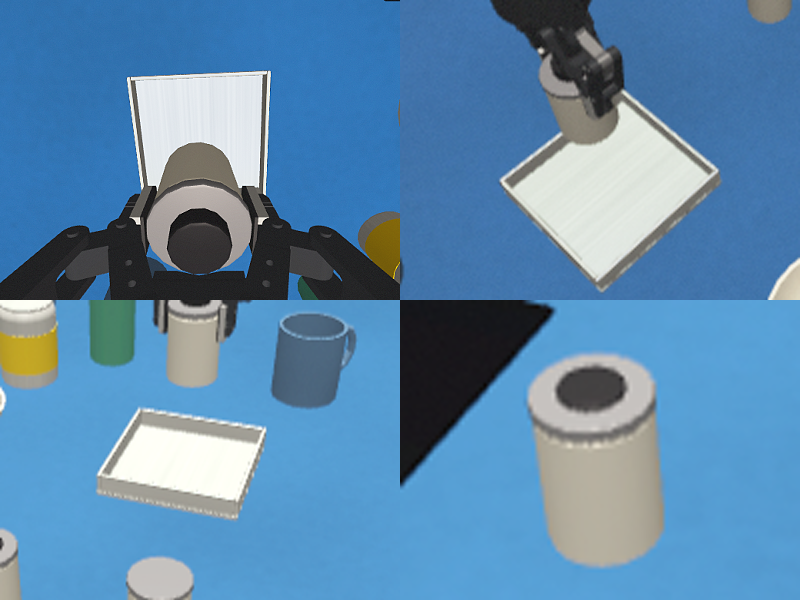

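B is held upright above the tray and A's button is still down. I'll lower B to just above the tray floor, then feel for contact.

```bash
python3 jog.py '{"steps": [[0, 0, 15, 0, 0, 0], [0, 0, 38, 0, 0, 0], [0, 0, 61, 0, 0, 0], [0, 0, 82, 0, 0, 0], [0, 0, 96, 0, 0, 0], [0, 0, 103, 0, 0, 0], [0, 0, 106, 0, 0, 0], [0, 0, 106, 0, 0, 0]]}'; for i in 1; do :; done; python3 jog.py '{"steps": [[0, 0, 1, 0, 0, 0], [0, 0, 2, 0, 0, 0], [0, 0, 3, 0, 0, 0], [0, 0, 3, 0, 0, 0]]}'|grep -E 'pos|force'
```

```text
clock: 9.93
tool_pos: [525.9, -237.1, 222.7]
ee_rot: [0.707, 0.707, -0.0, -0.0]
wrist_force: [0.0, -0.4, -2.1]
gripper_width: 0.608
finger_force: 63.2
tool_pos: [525.8, -237.5, 220.0]
wrist_force: [-0.1, 0.1, -2.4]
finger_force: 63.2
```

```bash
python3 jog.py '{"steps": [[0, 0, 1, 0, 0, 0], [0, 0, 1, 0, 0, 0]]}'|grep -E 'pos|force'; python3 jog.py '{"steps": [[0, 0, 1, 0, 0, 0], [0, 0, 1, 0, 0, 0]]}'|grep -E 'pos|force'
```

```text
tool_pos: [525.9, -237.6, 219.0]
wrist_force: [-0.1, 0.7, -1.4]
finger_force: 63.4
tool_pos: [525.9, -237.7, 218.9]
wrist_force: [-3.6, 1.4, 11.2]
finger_force: 64.0
```

Contact at +11 N, so B is on the tray floor. I'll open, retreat and check.

```bash
python3 jog.py '{"steps": [[0, 0, 0, 0, 0, 0], [0, 0, 0, 0, 0, 0], [0, 0, 0, 0, 0, 0], [0, 0, 0, 0, 0, 0], [0, 0, 0, 0, 0, 0], [0, 0, 0, 0, 0, 0], [0, 0, 0, 0, 0, 0]]}' 1.0; python3 jog.py '{"steps": [[0, 0, -8, 0, 0, 0], [0, 0, -25, 0, 0, 0], [0, 0, -50, 0, 0, 0], [0, 0, -75, 0, 0, 0], [0, 0, -100, 0, 0, 0], [0, 0, -120, 0, 0, 0], [0, 0, -120, 0, 0, 0], [0, 0, -120, 0, 0, 0]]}'; python3 - <<'E'
from bench import ctrl, optics, job
from h import *
s=ctrl.observe();f=optics.grab_frame('wrist');g=optics.grab_frame('scene');h=optics.grab_frame('side')
r=lambda i:cv2.resize(i,(400,300),interpolation=cv2.INTER_CUBIC)
cv2.imwrite('pics/w6.png',np.vstack([np.hstack([r(f['img'][:,60:580]),r(g['img'][200:350,120:320])]),np.hstack([r(h['img'][70:220,270:470]),r(h['img'][170:245,215:315])])]))
E
```

```text
clock: 11.18
tool_pos: [525.8, -237.5, 217.6]
ee_rot: [0.707, 0.707, -0.0, -0.0]
wrist_force: [-0.1, 0.6, 0.5]
gripper_width: 0.999
finger_force: 0.0
clock: 11.85
tool_pos: [525.8, -237.5, 339.0]
ee_rot: [0.707, 0.707, 0.0, 0.001]
wrist_force: [0.4, -0.5, -0.7]
gripper_width: 0.997
finger_force: 0.0
```

View pics/w6.png

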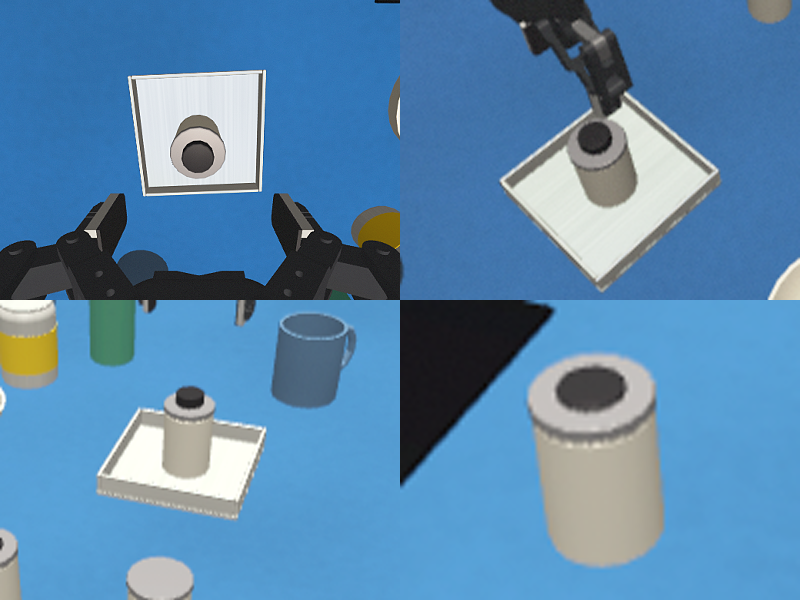

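B stands upright in the middle of the tray with its button up. A is where it was, button down, and the gripper is clear.

```bash
python3 -c "from bench import ctrl, optics, job; print(job.sign_off())"
```

```text
the job is handed in; nothing more can be done
None
```

I pressed both buttons fully down: the canister whose button stays down was left where it stood with its button down, the springy one is upright in the tray, and the job is handed in at about 12 s.

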